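# Washed mouthpieces back to their instruments' trays

### The job

Four washed mouthpieces stand and lie about the repair bench; put each back in the job tray that holds the part of its own instrument: trumpet with the three valve pistons, trombone with the U-shaped tuning slide, clarinet (the black one with the cork tenon) with the bell and barrel, saxophone (the other black one) with the bent neck. Set each down gently, not dropped, in the middle of the tray's felt pad, the two metal ones standing on their rims as they are now, the two black ones lying flat on their undersides as now and lengthwise along the long side of the pad. Leave the little oiler and the glue bottle standing where they are.

Things in the scene. Friction and masses are not known exactly. Their poses are not given: they have to be found in the camera images.
- trumpet_mp_mid (a point): Centre (43.5 mm up) of the trumpet mouthpiece: silver metal, the slimmer one, standing on its rim, shank up. 87 mm tall; rim (bottom) 27 mm across, cup narrowing to 12 mm across at 30 mm up; above that a nearly straight round shank, 11 to 10 mm across: grip it about 60 mm above the surface. z: up along its axis. About 110 g.
- trombone_mp_mid (a point): Centre (41 mm up) of the trombone mouthpiece: silver metal, the stouter one, standing on its rim, shank up. 82 mm tall; rim (bottom) 39 mm across, cup narrowing to 15 mm across at 36 mm up; above that a nearly straight round shank, 14 to 12.6 mm across: grip it about 62 mm above the surface. z: up along its axis. About 170 g.
- clarinet_mp_mid (a point): Centre (13 mm up) of the clarinet mouthpiece: black, 89 mm long, lying on its flat underside; tenon with tan cork band at one end, beak sloping to a thin tip at the other. x: along it to the tip, y: across, z: up. Round body 29 mm wide, 26.5 high, from x = -29 to +6 mm: grip across y, best at x = -11 mm; tenon (22 mm) behind it, beak ahead. About 40 g.
- sax_mp_mid (a point): Centre (12 mm up) of the saxophone mouthpiece: black, 92 mm long, lying on its flat underside; open tube with silver band, no cork, at one end, beak sloping to a thin tip at the other. x: along it to the tip, y: across, z: up. Tube 25 mm wide, 23.5 high, from x = -46 to -4 mm: grip across y, best at x = -18 mm; then swells to 29 mm, beak ahead. About 50 g.
- trumpet_tray_felt (a point): Middle of the felt's top face in the trumpet's tray, 5 mm above the bench. Grey tray, fixed, 250 x 150 mm, walls 4 thick, 24 high; dark red felt pad 72 (x) x 122 mm (y, its long side). x points along the tray to the part, z up. Inner faces: front wall 59 mm, side walls 71 mm from here; part from 74 mm on: three silver valve pistons with finger buttons, 22 mm high.
- trombone_tray_felt (a point): Middle of the felt's top face in the trombone's tray, 5 mm above the bench. Grey tray, fixed, 250 x 150 mm, walls 4 thick, 24 high; dark red felt pad 72 (x) x 122 mm (y, its long side). x points along the tray to the part, z up. Inner faces: front wall 59 mm, side walls 71 mm from here; part from 74 mm on: tuning slide, a U of brass tube with silver legs, 23 mm high.
- clarinet_tray_felt (a point): Middle of the felt's top face in the clarinet's tray, 5 mm above the bench. Grey tray, fixed, 250 x 150 mm, walls 4 thick, 24 high; dark red felt pad 72 (x) x 122 mm (y, its long side). x points along the tray to the part, z up. Inner faces: front wall 59 mm, side walls 71 mm from here; part from 63 mm on: black barrel with silver rings, 37 mm high, behind it (from 103 mm) the flared bell, 82 mm high.
- sax_tray_felt (a point): Middle of the felt's top face in the saxophone's tray, 5 mm above the bench. Grey tray, fixed, 250 x 150 mm, walls 4 thick, 24 high; dark red felt pad 72 (x) x 122 mm (y, its long side). x points along the tray to the part, z up. Inner faces: front wall 59 mm, side walls 71 mm from here; part from 69 mm on: neck, a bent tapering brass tube with corked end, 34 mm high.
- oiler_mid (a point): 23 mm up in a small white needle oiler, 26 mm in diameter, 62 mm tall with its needle, loose, standing upright; to be left standing. z: up along it.
- glue_bottle_mid (a point): Half-way up a small amber glue bottle with black cap, 30 mm in diameter, 53 mm tall, loose, standing upright; to be left standing. z: up along it.
Not all that is in view belongs to the job. What is shaped like the part that bears sax_mp_mid but green or pink is not meant.

How it is judged:
At the end, for the whole second after the job is handed in: Each mouthpiece rests, released and still, on its own tray's felt: centre within 15 mm of the pad's middle and at most 6 mm above resting height; metal ones upright, black ones flat on their undersides (0.2 rad), lengthwise along the pad (0.35 rad) (horizontal distance between trumpet_mp_mid and trumpet_tray_felt below 0.015 m and z of trumpet_mp_mid in the frame of trumpet_tray_felt below 0.0495 m and angle between each of trumpet_mp_mid, trombone_mp_mid, clarinet_mp_mid, sax_mp_mid's own z axis and vertical below 0.2 rad and linear speed of each of trumpet_mp, trombone_mp, clarinet_mp, sax_mp below 0.02 m/s and angular speed of each of trumpet_mp, trombone_mp, clarinet_mp, sax_mp below 0.2 rad/s and horizontal distance between trombone_mp_mid and trombone_tray_felt below 0.015 m and z of trombone_mp_mid in the frame of trombone_tray_felt below 0.047 m and horizontal distance between clarinet_mp_mid and clarinet_tray_felt below 0.015 m and z of clarinet_mp_mid in the frame of clarinet_tray_felt below 0.019 m and angle between the x axis of clarinet_mp_mid and the y axis of clarinet_tray_felt, either way round below 0.35 rad and horizontal distance between sax_mp_mid and sax_tray_felt below 0.015 m and z of sax_mp_mid in the frame of sax_tray_felt below 0.0178 m and angle between the x axis of sax_mp_mid and the y axis of sax_tray_felt, either way round below 0.35 rad); the robot touches nothing.
It fails at once if a mouthpiece is let go and drops from more than about 45 mm up ((height (world z) of trumpet_mp_mid above 0.0935 m and contact force between the fingers and trumpet_mp below 0.02 N) or (height (world z) of trombone_mp_mid above 0.091 m and contact force between the fingers and trombone_mp below 0.02 N) or (height (world z) of clarinet_mp_mid above 0.063 m and contact force between the fingers and clarinet_mp below 0.02 N) or (height (world z) of sax_mp_mid above 0.0618 m and contact force between the fingers and sax_mp below 0.02 N)).
It fails at once if the needle oiler is knocked over or shifted by more than 30 mm (angle between oiler_mid's own z axis and vertical above 0.6 rad or distance of oiler_mid from where it was at the start of the episode above 0.03 m).
It fails at once if the glue bottle is knocked over or shifted by more than 30 mm (angle between glue_bottle_mid's own z axis and vertical above 0.6 rad or distance of glue_bottle_mid from where it was at the start of the episode above 0.03 m).
It also fails if it takes over 115 s, if anything falls off the work surface, if the arm or the gripper's body presses on something with over 40 N, if the wrist force passes 120 N, or if a joint passes its speed limit or range.

### The arm

A 7-joint arm with a two-finger parallel gripper is mounted at the origin on the work surface. World frame = base frame: x ahead of the robot, y to its left, z up, the work surface at z = 0. Lengths are in m, angles in rad, forces in N, time in s.
With the tool pointing down it reaches from about 0.4 to 0.85 m from the base axis. Payload 6.9 kg.
Tool frame: the origin (TCP) lies between the finger pads; the fingertips stand 14 mm ahead of it and the grasp point (between the pads) lies 5 mm behind it; z points along the fingers, y is the line along which they close (so a half turn about z gives the same grasp; the last joint's range is limited). The gripper opens to 85 mm and grips with 20 to 120 N. Pads are 22 mm wide; open, the fingers measure 114 mm over their backs; the gripper's body (76 mm by 85 mm) begins 54 mm behind the grasp point. The pads swing forward as they close: fully open they stand 13 mm farther back than shut.
Start: joints at [-1.012, 0.507, -0.238, 1.5, 0.126, 1.149, -0.155], TCP at [0.274, 0.562, 0.245] pointing down, gripper open.
Joint ranges: [-3.08, 3.08], [-0.24, 2.05], [-1.43, 1.35], [0, 2.5], [-1.52, 4.66], [0.17, 1.96], [-2.89, 2.89]. Speed limits (rad/s): [2.39, 2.39, 3.14, 3.14, 3.14, 3.14, 3.14].

### API

Orientations are given as a 3x3 rotation matrix whose columns are the frame's x, y, z axes.
In Python, from bench import manip, cams gives the robot as it stands.
- The arm moves only by the shell command python3 -m jog 'ROWS'. ROWS is JSON, a list of rows, each a list of 5 numbers: the opening, from 0 (shut) to 1 (fully open), then the shift along the tool's x, y, z as a fraction of full scale, then the turn about the tool's z as a fraction of full scale. A call has 1 to 20 rows; each row shifts and turns the commanded pose from where the row before left it, along the tool's axes as they then stand; what a row does not reach is not made up. Full scale, the value 1, is 3 cm for a shift and 30 degrees for a turn. A row lasts 1/12 s, in which the tool goes at most 41.7 mm and 7.16 degrees, less where a joint would pass 70% of its speed; a pose out of reach is approached as far as the arm can. A call with a number of a shift or a turn outside -1 to 1 is refused whole. A call with a gripper value outside its range is refused whole. The fingers move at their own pace and stop on an object; the grip force is fixed at half the most. Time passes only in rows, so rows that do not move let the fingers close. It gives the time, the measured TCP pose, the force, the opening and the grip force at its end, in the units of the state.
- manip.get_obs(): the state, without advancing time (a new reading comes with each control period).
- cams.snapshot(name): name is "scene" or "top" or "wrist"; returns a dict with "img" (384x512x3 uint8, red, green, blue), "vertical_fov" (degrees; the focal length in pixels is half the picture's height over the tangent of half this angle, whatever the lens; pixels are square), "cx", "cy" (the principal point, pixels), "dist_coeffs" ([k1, k2, p1, p2, k3] as OpenCV has them; the pictures are not rectified), "camera_from_world" (4x4, takes a point from world to camera coordinates); the wrist camera has in their place "T_tool_cam" (4x4, takes a point from camera to tool coordinates, whose origin is the TCP and whose axes are the flange's). Camera axes: x right, y down, z forward; pixel columns grow to the right and rows downward; lengths in m; the calibration is good to about 2 mm. A picture is of the moment at which its call begins: read the wrist's pose just before it. There is no depth.
- manip.sign_off(): hands the job in; it is judged then, once.
The state is a dict: "clock": time; "qpos": joint angles; "qvel": joint speeds; "joint_torque": joint torques, N m; "eef_pos": TCP position; "ee_rot": TCP orientation; "ft_force": force on the tool from outside, world axes, zero at the start; "torque": the same for the moment, N m; "opening": finger opening in m; "finger_force": force on a finger pad.
Only numpy, scipy, OpenCV 4.12 (cv2) and the standard library are available. Lean on these libraries where they do the work, as an engineer would, in place of code of your own. Each camera call takes 0.05 s, during which the arm holds its last target. There are 200 camera calls.

## Working session

There is one attempt and no reset: what is moved stays moved. The work goes in short steps, Python scripts to look and compute and a shell command to move; the robot and the scene stay as the last step left them, time stands still between calls to the robot, and variables do not carry over. Pictures are saved under pics/ and viewed, at most 14 in all, crops included, and the job is handed in when it is done.

```bash
mkdir -p pics; cat > h.py <<'E'
import numpy as np, cv2
from bench import manip, cams
def K(s):
    f=s["img"].shape[0]/2/np.tan(np.radians(s["vertical_fov"])/2)
    return np.array([[f,0,s["cx"]],[0,f,s["cy"]],[0,0,1]])
def snap(n):
    o=manip.get_obs(); s=cams.snapshot(n)
    if n=="wrist":
        T=np.eye(4);T[:3,:3]=np.array(o["ee_rot"]);T[:3,3]=o["eef_pos"]
        s["W"]=T@np.array(s["T_tool_cam"])
    else: s["W"]=np.linalg.inv(np.array(s["camera_from_world"]))
    return s
def ray(s,px):
    p=cv2.undistortPoints(np.array([[px]],float),K(s),np.array(s["dist_coeffs"],float))[0,0]
    d=s["W"][:3,:3]@np.array([p[0],p[1],1]); return s["W"][:3,3],d
def onz(s,px,z):
    c,d=ray(s,px); return c+d*(z-c[2])/d[2]
def proj(s,P):
    V=np.linalg.inv(s["W"]); r=cv2.Rodrigues(V[:3,:3])[0]
    return cv2.projectPoints(np.array(P,float).reshape(-1,1,3),r,V[:3,3],K(s),np.array(s["dist_coeffs"],float))[0].reshape(-1,2)
def save(s,n,box=None,k=1.5):
    im=s["img"][:,:,::-1]
    if box: im=im[box[1]:box[3],box[0]:box[2]]
    cv2.imwrite("pics/"+n,cv2.resize(im,None,fx=k,fy=k,interpolation=cv2.INTER_CUBIC))
E
python3 - <<'E'
from h import *
import pickle
for n in("top","scene"):
    s=snap(n); save(s,n+"0.png"); pickle.dump(s,open(n+".pkl","wb")); print(n,s["W"][:3,3],s["vertical_fov"])
o=manip.get_obs();print(np.round(o["ee_rot"],3),o["eef_pos"],o["opening"],o["clock"])
E
```

```text
top [0.43888132 0.09054231 0.98446229] 55.163790095474056
scene [ 0.9656078  -0.45914369  0.72915324] 54.0909344572301
[[-0.899  0.438 -0.001]
 [ 0.438  0.899 -0.001]
 [-0.    -0.002 -1.   ]] [0.27388687 0.56131775 0.24451687] 0.08581947686418893 0.1
```

View pics/top0.png

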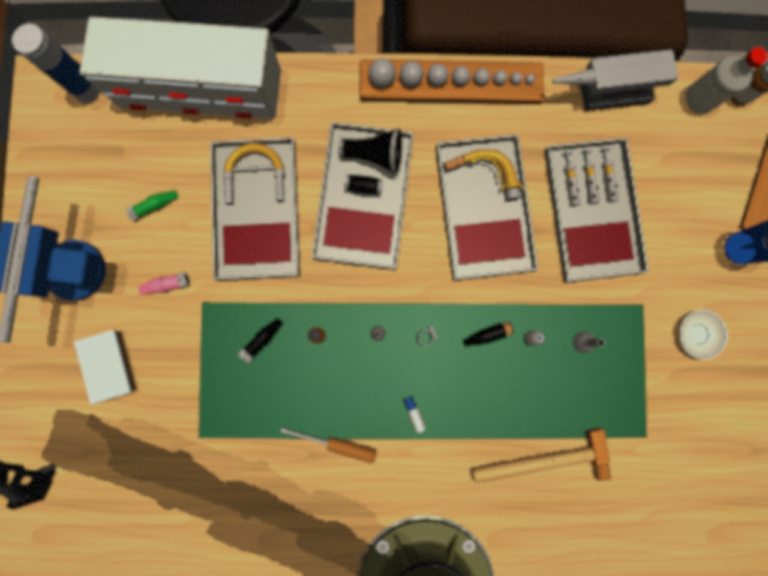

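View pics/scene0.png

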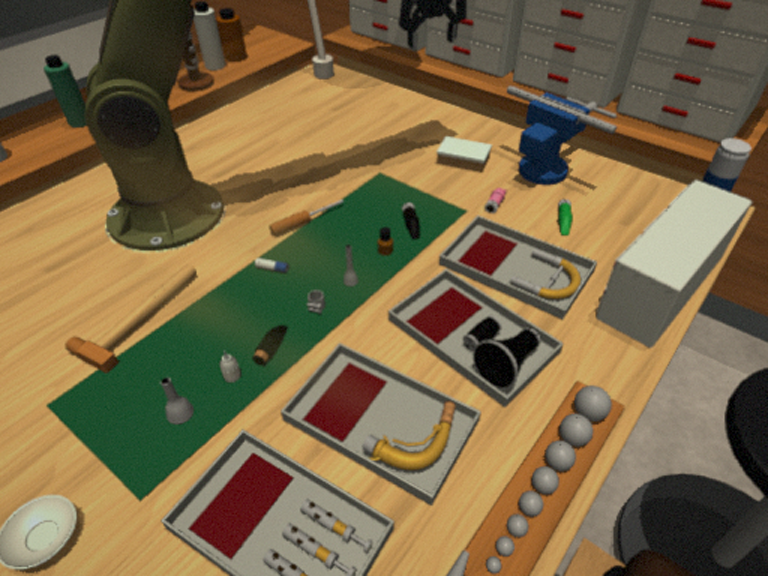

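The top view (shown at 1.5x) shows the mat items from left to right:
- black mouthpiece with silver band (262,340): sax
- glue bottle (317,335)
- slim metal (377,333): trumpet
- ligature ring (425,337)
- black with tan cork (488,334): clarinet
- white oiler (535,338)
- stout metal (588,342): trombone

Possible confusions:
- **Sax:** green (153,204), pink (163,284) and the corked one (488,334). I choose (262,340), which is black with a silver band.
- **Trumpet or trombone:** the oiler (535,338) and the ring (425,337).

Trays from left to right: U-slide, bell/barrel, neck, pistons.

```bash
python3 - <<'E'
from h import *
import pickle
s=pickle.load(open("top.pkl","rb")); q=pickle.load(open("scene.pkl","rb"))
hsv=cv2.cvtColor(s["img"],cv2.COLOR_RGB2HSV)
red=((((hsv[...,0]<8)|(hsv[...,0]>170))&(hsv[...,1]>150)&(hsv[...,2]>50)&(hsv[...,2]<150)).astype(np.uint8))
red=cv2.morphologyEx(red,cv2.MORPH_OPEN,np.ones((3,3)))
for c in cv2.findContours(red,0,2)[0]:
    if cv2.contourArea(c)<600: continue
    w=np.array([onz(s,p,.005)[:2] for p in c[:,0]],np.float32)
    r=cv2.minAreaRect(w*1000); b=cv2.boxPoints(r)/1000
    i=np.argmax([np.linalg.norm(b[0]-b[1]),np.linalg.norm(b[1]-b[2])]); d=b[i+1]-b[i]; a=np.degrees(np.arctan2(d[1],d[0]))%180
    print("felt",np.round(r[0],1),np.round(r[1],1),"long-axis deg",round(a,1),"px",c[:,0].mean(0).round())
roi=np.zeros(red.shape,np.uint8); roi[206:288,138:426]=1
notgreen=roi*(~((hsv[...,0]>65)&(hsv[...,0]<95)&(hsv[...,1]>110)&(hsv[...,2]>70))).astype(np.uint8)
for c in cv2.findContours(notgreen,0,2)[0]:
    if cv2.contourArea(c)<25: continue
    w=np.array([onz(s,p,.012)[:2] for p in c[:,0]],np.float32)
    r=cv2.minAreaRect(w*1000); b=cv2.boxPoints(r)
    i=np.argmax([np.linalg.norm(b[0]-b[1]),np.linalg.norm(b[1]-b[2])]); d=b[i+1]-b[i]
    print("obj z12",np.round(r[0],1),np.round(r[1],1),"deg",round(np.degrees(np.arctan2(d[1],d[0]))%180,1),"px",c[:,0].mean(0).round())
cr=[cv2.resize(s["img"][205:250,a:a+90,::-1],None,fx=4,fy=4,interpolation=2) for a in(145,225,305,355)]
cv2.imwrite("pics/c.png",np.vstack([np.hstack(cr[:2]),np.hstack(cr[2:])]))
E
```

```text
felt [599.7 302.2] [ 64.6 113.7] long-axis deg 93.0 px [176. 164.]
felt [ 604.5 -318.1] [ 63.8 114.7] long-axis deg 96.7 px [400. 162.]
felt [ 607.  -117.5] [ 61.4 110.5] long-axis deg 97.0 px [323. 162.]
felt [625.  120.1] [111.   62.2] long-axis deg 82.2 px [240. 153.]
obj z12 [ 273.1 -302. ] [38.   7.9] deg 89.4 px [399. 285.]
obj z12 [ 422.3 -288.8] [63.2 45.9] deg 63.8 px [390. 226.]
obj z12 [376.1  48.9] [212.5 567.4] deg 90.3 px [276. 257.]
```

View pics/c.png

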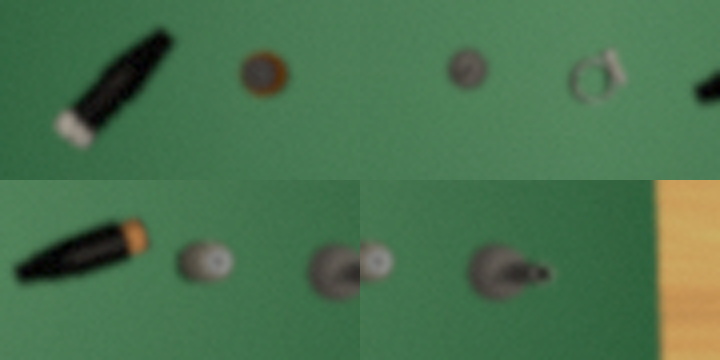

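The crops confirm the choice: silver band with no cork is the sax, the corked one is the clarinet. The slim metal one is at (252,222) and the stout one at (388,228) in unscaled pixels.

```bash
cat >> h.py <<'E'
def go(P,yaw,o=None):
    """yaw: world deg of tool x axis; prints turn then shifts (after the turn) in row units"""
    o=o or manip.get_obs(); R=np.array(o["ee_rot"]); y0=np.degrees(np.arctan2(R[1,0],R[0,0]))
    t=-((yaw-y0+180)%360-180); a=np.radians(yaw); d=np.array(P)-o["eef_pos"]
    print("yaw",round(y0,1),"turn units",round(t/30,3),"shift x,y,z",np.round([(d[0]*np.cos(a)+d[1]*np.sin(a))/.03,(d[0]*np.sin(a)-d[1]*np.cos(a))/.03,-d[2]/.03],3),"J7",round(o["qpos"][6],2))
E
python3 - <<'E'
from h import *
import pickle
s=pickle.load(open("top.pkl","rb"))
for n,p,z in[("sax tip",(187.5,213.2),.004),("sax tail",(162.5,238),.012),("glue",(211,223),.053),("trumpet",(251.7,222),.087),("trumpet0",(251.7,222),.0),("cl cork",(341,218),.013),("cl tip",(309.5,228),.004),("oiler base",(353.5,226),.01),("tb shank top",(400.2,228.3),.082),("tb rim",(387.5,228),.01)]:
    print(n,np.round(onz(s,p,z),3))
print(np.round(cams.snapshot("wrist")["T_tool_cam"],3)); go([.42,.05,.2],90)
E
```

```text
sax tip [0.462 0.255 0.004]
sax tail [0.397 0.318 0.012]
glue [0.437 0.187 0.053]
trumpet [0.44  0.084 0.087]
trumpet0 [0.44  0.084 0.   ]
cl cork [ 0.451 -0.153  0.013]
cl tip [ 0.425 -0.07   0.004]
oiler base [ 0.43  -0.187  0.01 ]
tb shank top [ 0.425 -0.285  0.082]
tb rim [ 0.425 -0.28   0.01 ]
[[ 0.    -0.949 -0.314  0.081]
 [ 1.     0.001 -0.     0.001]
 [ 0.    -0.314  0.949 -0.129]
 [ 0.     0.     0.     1.   ]]
yaw 154.0 turn units 2.133 shift x,y,z [-17.047   4.87    1.488] J7 -0.15
```

```bash
python3 -c "
from h import *
go([.417,.299,.15],136)"
```

```text
yaw 154.0 turn units 0.6 shift x,y,z [-9.507 -2.978  3.155] J7 -0.15
```

```bash
python3 -m jog '[[1,0,0,0,0.2],[1,0,0,0,0.2],[1,0,0,0,0.2],[1,-0.8,-0.25,0.26,0],[1,-0.8,-0.25,0.26,0],[1,-0.8,-0.25,0.26,0],[1,-0.8,-0.25,0.26,0],[1,-0.8,-0.25,0.26,0],[1,-0.8,-0.25,0.26,0],[1,-0.8,-0.25,0.26,0],[1,-0.8,-0.25,0.26,0],[1,-0.8,-0.25,0.26,0],[1,-0.8,-0.25,0.26,0],[1,-0.8,-0.25,0.26,0],[1,-0.7,-0.22,0.3,0],[1,0,0,0,0],[1,0,0,0,0]]'
python3 - <<'E'
from h import *
s=snap("wrist"); save(s,"w1.png"); go([.417,.299,.15],136)
E
```

```text
clock: 1.57
eef_pos: [0.4175, 0.2982, 0.15]
ee_rot: [[-0.717, 0.697, -0.001], [0.697, 0.717, -0.001], [-0.0, -0.001, -1.0]]
ft_force: [-1.0, 0.7, 0.6]
opening: 0.0855
finger_force: 0.0
yaw 135.9 turn units -0.002 shift x,y,z [-0.016 -0.019  0.013] J7 0.05
```

View pics/w1.png

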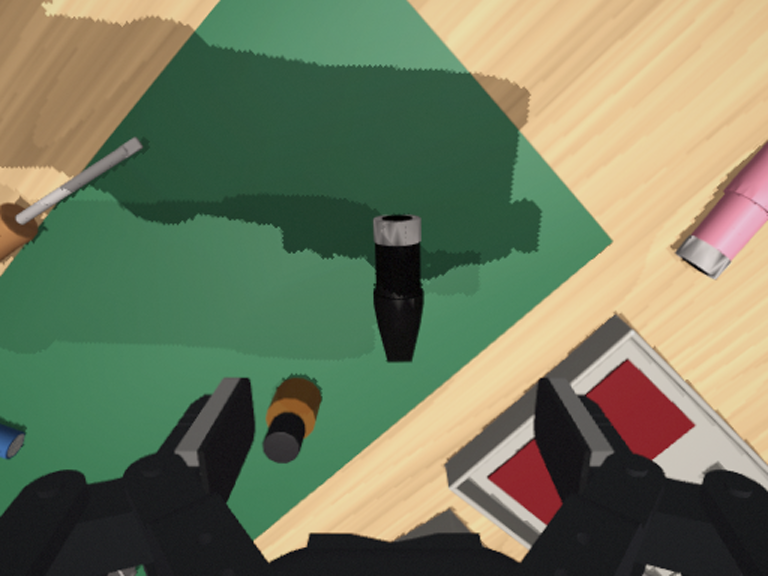

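The wrist view shows the sax nearly aligned with the hand: tail (397,218), tip (400,361). The glue bottle is at (290,425) and clear. I'll measure it from this picture.

```bash
python3 - <<'E'
from h import *
s=snap("wrist")
tip=onz(s,(400/1.5,361/1.5),.003); l=onz(s,(375/1.5,230/1.5),.012); r=onz(s,(420/1.5,230/1.5),.012); t=onz(s,(397/1.5,215/1.5),.023)
print(tip,l,r,np.linalg.norm(l-r),t,np.linalg.norm((tip-t)[:2]))
u=(t-tip)[:2]; yaw=np.degrees(np.arctan2(u[1],u[0])); u/=np.linalg.norm(u); g=(tip[:2]+t[:2])/2+.018*u
print(yaw,g); go([*g,.018],yaw)
E
```

```text
[0.46362913 0.2610796  0.003     ] [0.39269038 0.30984311 0.012     ] [0.40994043 0.32769538 0.012     ] 0.02482474222993991 [0.39363369 0.32569133 0.023     ] 0.09525774489981288
137.29036721752385 [0.415405   0.30559456]
yaw 136.0 turn units -0.042 shift x,y,z [0.147 0.092 4.421] J7 0.05
```

```bash
python3 -m jog '[[0.6,0.1,0.09,0.5,-0.04],[0.6,0,0,0.8,0],[0.6,0,0,0.8,0],[0.6,0,0,0.8,0],[0.6,0,0,0.8,0],[0.6,0,0,0.4,0],[0.6,0,0,0.3,0],[0.6,0,0,0,0],[0,0,0,0,0],[0,0,0,0,0],[0,0,0,0,0],[0,0,0,0,0],[0,0,0,0,0],[0,0,0,0,0],[0,0,0,0,0],[0,0,0,0,0]]'
```

```text
clock: 3.0
eef_pos: [0.4173, 0.3044, 0.0197]
ee_rot: [[-0.734, 0.679, 0.002], [0.679, 0.734, 0.002], [-0.0, 0.002, -1.0]]
ft_force: [-1.3, 0.7, 6.5]
opening: 0.023
finger_force: 59.5
```

```bash
python3 -m jog '[[0,0,0,-0.5,0],[0,0,0,-0.8,0],[0,0,0,-0.8,0],[0,0,0,-0.8,0],[0,0,0,-0.8,0],[0,0,0,-0.6,0],[0,0,0,0,0.2],[0,0,0,0,0.2],[0,0,0,0,0.2],[0,0,0,0,0.2],[0,0,0,0,0.2],[0,0,0,0,0.2],[0,0,0,0,0.14]]'
python3 - <<'E'
from h import *
s=snap("wrist"); save(s,"w2.png"); go([.605,-.0995,.14],97)
E
```

```text
clock: 4.08
eef_pos: [0.4169, 0.3036, 0.1481]
ee_rot: [[-0.116, 0.993, 0.001], [0.993, 0.116, 0.001], [0.001, 0.001, -1.0]]
ft_force: [0.4, 0.6, -0.1]
opening: 0.023
finger_force: 59.0
yaw 96.5 turn units -0.017 shift x,y,z [-14.106   4.589   0.268] J7 -0.52
```

View pics/w2.png

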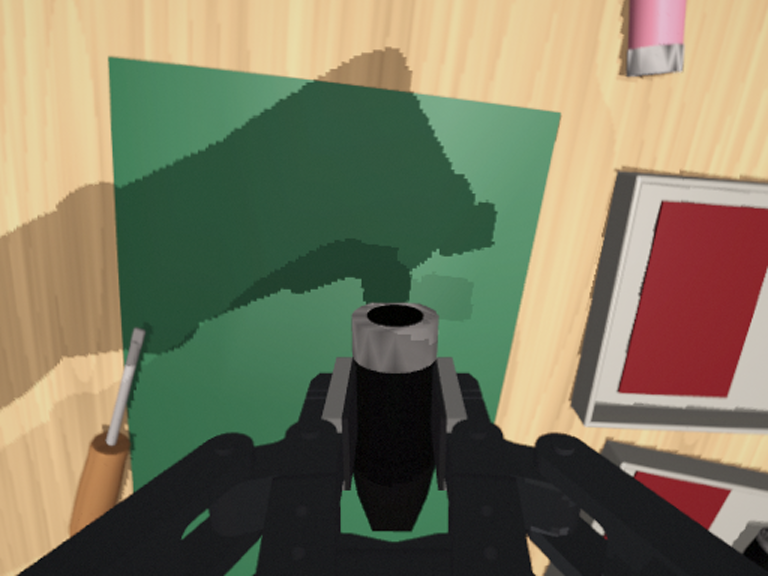

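The sax is held straight, with its tail at (395,308). Next I carry it over its tray.

```bash
python3 -c "
from h import *
s=snap('wrist');p=manip.get_obs()['eef_pos'];q=onz(s,(395/1.5,305/1.5),p[2]+.004);R=np.array(manip.get_obs()['ee_rot']);print('tail in tool',R.T@(q-p))"
python3 -m jog '[[0,-0.88,0.29,0,0],[0,-0.88,0.29,0,0],[0,-0.88,0.29,0,0],[0,-0.88,0.29,0,0],[0,-0.88,0.29,0,0],[0,-0.88,0.29,0,0],[0,-0.88,0.29,0,0],[0,-0.88,0.29,0,0],[0,-0.88,0.29,0,0],[0,-0.88,0.29,0,0],[0,-0.88,0.29,0,0],[0,-0.88,0.29,0,0],[0,-0.88,0.29,0,0],[0,-0.88,0.29,0,0],[0,-0.88,0.29,0.1,0],[0,-0.88,0.24,0.1,0],[0,0,0,0,0],[0,0,0,0,0]]'
python3 - <<'E'
from h import *
s=snap("wrist"); save(s,"w3.png"); go([.605,-.0995,.03],97)
E
```

```text
tail in tool [ 0.03444604  0.00074056 -0.00399133]
clock: 5.68
eef_pos: [0.6049, -0.1011, 0.1413]
ee_rot: [[-0.121, 0.993, -0.0], [0.993, 0.121, -0.001], [-0.001, -0.0, -1.0]]
ft_force: [-0.2, 1.3, -1.3]
opening: 0.0231
finger_force: 59.0
yaw 97.0 turn units 0.001 shift x,y,z [-0.012  0.009  3.712] J7 0.29
```

View pics/w3.png

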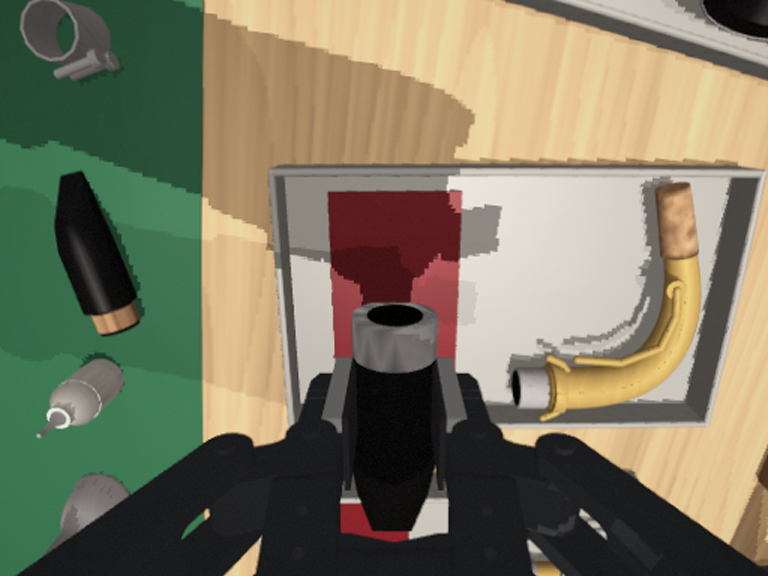

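The wrist view shows the sax above the neck tray, with the felt's far corners at (329,192) and (463,192). I check the felt middle from those.

```bash
python3 - <<'E'
from h import *
s=snap("wrist"); a=onz(s,(329/1.5,191/1.5),.005)[:2]; b=onz(s,(463/1.5,191/1.5),.005)[:2]
n=(b-a)/np.linalg.norm(b-a); m=(a+b)/2-.061*np.array([-n[1],n[0]])
print(a,b,np.linalg.norm(b-a),np.degrees(np.arctan2(n[1],n[0])),"felt mid",m, "tray corners",onz(s,(271/1.5,168/1.5),.024),onz(s,(765/1.5,172/1.5),.024))
E
```

```text
[ 0.56471652 -0.05735539] [ 0.63582187 -0.04854076] 0.07164961639681043 7.066661684811846 felt mid [ 0.60777366 -0.1134847 ] tray corners [ 0.53764881 -0.04678956  0.024     ] [ 0.78182421 -0.01740399  0.024     ]
```

```bash
python3 -m jog '[[0,0,0.02,0.8,0],[0,0,0,0.8,0],[0,0,0,0.8,0],[0,0,0,0.7,0],[0,0,0,0.4,0],[0,0,0,0.2,0],[0,0,0,0.12,0],[0,0,0,0,0],[0,0,0,0,0],[0.5,0,0,0,0],[0.5,0,0,0,0],[0.5,0,0,0,0],[0.5,0,0,0,0],[0.5,0,0,-0.3,0],[0.5,0,0,-0.8,0],[0.5,0,0,-0.9,0],[0.7,0,0,-0.9,0],[1,0,0,-0.9,0],[1,0,0,0,0]]'
python3 - <<'E'
from h import *
s=snap("wrist"); save(s,"w4.png");print(manip.get_obs()["eef_pos"])
E
```

```text
clock: 7.37
eef_pos: [0.6084, -0.0994, 0.1472]
ee_rot: [[-0.122, 0.993, 0.009], [0.993, 0.122, -0.001], [-0.002, 0.009, -1.0]]
ft_force: [1.1, 0.8, 0.1]
opening: 0.077
finger_force: 0.0
[ 0.60740331 -0.09917965  0.14474818]
```

View pics/w4.png

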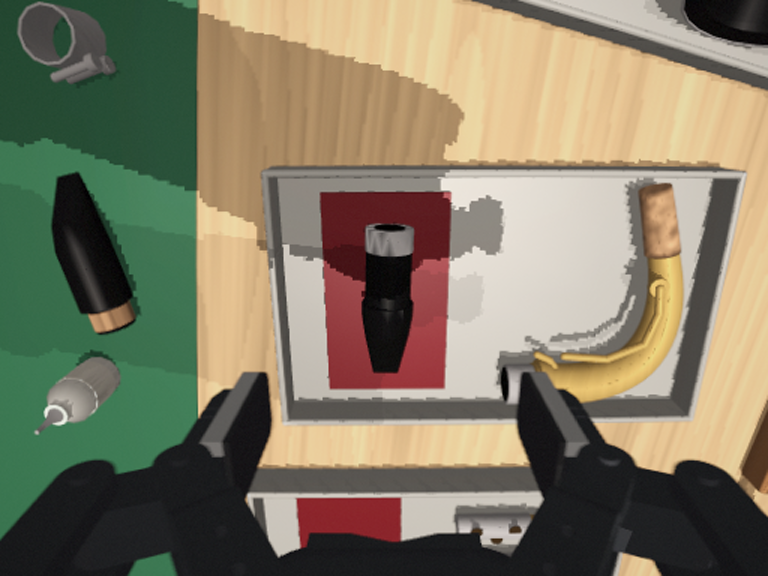

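The sax lies in the middle of its felt: tip (384,372), tail (389,225), felt corners (321,192), (452,192), (330,388), (445,388). The clarinet is also in view, with tip (68,174) and cork end (116,328).

```bash
python3 - <<'E'
from h import *
s=snap("wrist"); f=lambda x,y,z:onz(s,(x/1.5,y/1.5),z)[:2]
print("sax",(f(384,372,.008)+f(389,223,.0285))/2,"felt",(f(321,192,.005)+f(452,192,.005)+f(330,388,.005)+f(445,388,.005))/4)
tip=f(68,174,.003); tail=f(117,331,.006); u=tail-tip; L=np.linalg.norm(u); yaw=np.degrees(np.arctan2(u[1],u[0]));u/=L
g=(tip+tail)/2+.011*u; print("cl",tip,tail,L,yaw,g); go([*g,.14],yaw+180); go([*g,.14],yaw)
E
```

```text
sax [ 0.6060444  -0.11428943] felt [ 0.6064236  -0.11448436]
cl [ 0.42520996 -0.06558976] [ 0.44906341 -0.15518705] 0.09271818488807815 -75.09196194737162 [ 0.43996664 -0.12101814]
yaw 97.0 turn units -0.264 shift x,y,z [ 0.712 -5.547  0.092] J7 0.29
yaw 97.0 turn units 5.736 shift x,y,z [-0.712  5.547  0.092] J7 0.29
```

```bash
python3 -m jog '[[1,0,0,0,-0.2],[1,0,0,0,-0.06],[1,0.1,-0.8,0,0],[1,0.1,-0.8,0,0],[1,0.1,-0.8,0,0],[1,0.1,-0.8,0,0],[1,0.1,-0.8,0,0],[1,0.1,-0.8,0,0],[1,0.1,-0.75,0.1,0],[1,0,0,0,0],[1,0,0,0,0],[1,0,0,0,0]]'
python3 - <<'E'
from h import *
s=snap("wrist"); save(s,"w5.png"); go([.44,-.121,.02],105)
E
```

```text
clock: 8.47
eef_pos: [0.4398, -0.1208, 0.1377]
ee_rot: [[-0.256, 0.967, 0.0], [0.967, 0.256, 0.0], [0.0, 0.0, -1.0]]
ft_force: [-0.1, -0.4, -0.2]
opening: 0.0855
finger_force: 0.0
yaw 104.8 turn units -0.006 shift x,y,z [-0.007 -0.007  3.923] J7 0.5
```

View pics/w5.png

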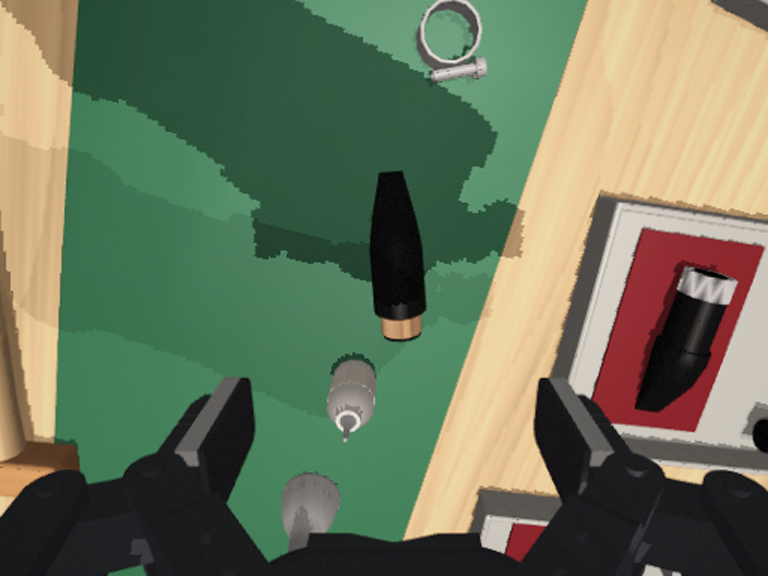

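The clarinet is under the hand with tip (390,172) and cork end (403,338). The oiler's base, near (352,362), is clear of the fingers.

```bash
python3 - <<'E'
from h import *
s=snap("wrist"); f=lambda x,y,z:onz(s,(x/1.5,y/1.5),z)[:2]
tip=f(390,172,.003); tail=f(403,339,.004); u=tip-tail; L=np.linalg.norm(u); yaw=np.degrees(np.arctan2(u[1],u[0]));u/=L
l,r=f(373,290,.013),f(426,290,.013); print("width",np.linalg.norm(l-r),"body mid",(l+r)/2)
g=(tip+tail)/2-.011*u; print("cl",tip,tail,L,yaw,g,"oiler",f(352,362,0)); go([*g,.020],yaw)
E
```

```text
width 0.02885261800593761 body mid [ 0.44491634 -0.12528831]
cl [ 0.42407896 -0.06660619] [ 0.455653   -0.15692302] 0.09567679622671466 109.2692129825256 [ 0.44349606 -0.12214837] oiler [ 0.43049811 -0.18119732]
yaw 104.8 turn units -0.148 shift x,y,z [-0.081  0.087  3.923] J7 0.5
```

```bash
python3 -m jog '[[0.6,0.04,0.09,0.5,-0.14],[0.6,0,0,0.8,0],[0.6,0,0,0.8,0],[0.6,0,0,0.8,0],[0.6,0,0,0.6,0],[0.6,0,0,0.3,0],[0.6,0,0,0.12,0],[0.6,0,0,0,0],[0,0,0,0,0],[0,0,0,0,0],[0,0,0,0,0],[0,0,0,0,0],[0,0,0,0,0],[0,0,0,0,0],[0,0,0,0,0],[0,0,0,0,0]]'
python3 -c "
from h import *
go([.622,.110,.15],82)"
```

```text
clock: 9.9
eef_pos: [0.4423, -0.1193, 0.0215]
ee_rot: [[-0.325, 0.946, 0.002], [0.946, 0.325, -0.0], [-0.001, 0.002, -1.0]]
ft_force: [-0.3, 0.0, 7.3]
opening: 0.0261
finger_force: 59.6
yaw 109.0 turn units 0.9 shift x,y,z [ 8.402  4.87  -4.285] J7 0.55
```

```bash
python3 -m jog '[[0,0,0,-0.5,0],[0,0,0,-0.8,0],[0,0,0,-0.8,0],[0,0,0,-0.8,0],[0,0,0,-0.8,0],[0,0,0,-0.6,0.2],[0,0,0,0,0.2],[0,0,0,0,0.2],[0,0,0,0,0.2],[0,0,0,0,0.1],[0,0.8,0.46,0,0],[0,0.8,0.46,0,0],[0,0.8,0.46,0,0],[0,0.8,0.46,0,0],[0,0.8,0.46,0,0],[0,0.8,0.46,0,0],[0,0.8,0.46,0,0],[0,0.8,0.46,0,0],[0,0.8,0.46,0,0],[0,0.8,0.46,0,0]]'
python3 -m jog '[[0,0.4,0.23,0,0],[0,0,0,0,0],[0,0,0,0,0]]'
python3 - <<'E'
from h import *
s=snap("wrist"); save(s,"w6.png"); go([.622,.110,.0265],82)
E
```

```text
clock: 11.57
eef_pos: [0.6121, 0.1006, 0.1499]
ee_rot: [[0.139, 0.99, 0.0], [0.99, -0.139, 0.0], [0.0, 0.0, -1.0]]
ft_force: [1.0, -0.6, -1.8]
opening: 0.0262
finger_force: 59.4
clock: 11.82
eef_pos: [0.6199, 0.1108, 0.1493]
ee_rot: [[0.138, 0.99, -0.0], [0.99, -0.138, -0.0], [-0.0, -0.0, -1.0]]
ft_force: [-0.8, -0.6, -1.3]
opening: 0.0259
finger_force: 59.4
yaw 82.0 turn units -0.0 shift x,y,z [0.028 0.079 4.096] J7 -0.27
```

View pics/w6.png

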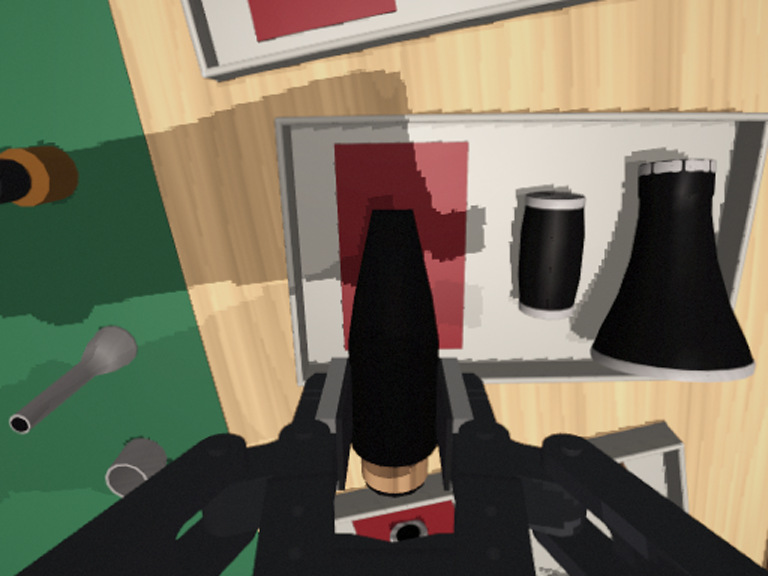

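The clarinet is held over the bell/barrel tray. Felt corners are (335,143), (469,143), (345,349), (463,349), and the tip is at (392,210).

```bash
python3 - <<'E'
from h import *
s=snap("wrist"); f=lambda x,y,z:onz(s,(x/1.5,y/1.5),z)[:2]; o=manip.get_obs(); p=np.array(o["eef_pos"])
C=[f(335,143,.005),f(469,143,.005),f(463,349,.005),f(345,349,.005)]; m=sum(C)/4
print("felt",m,[round(np.linalg.norm(C[i]-C[i-1])*1000) for i in range(4)], np.degrees(np.arctan2(*(C[0]-C[3])[::-1])))
t=f(392,209,p[2]-.019); off=np.array(o["ee_rot"]).T[:2,:2]@(t-p[:2]); print("tip in tool",off)
u=np.array([np.cos(np.radians(82)),np.sin(np.radians(82))]); print((off[0]-.0445)); go([*(m-u*(off[0]-.0445)),.0265],82)
E
```

```text
felt [0.62607058 0.11865008] [121, 72, 121, 72] 82.77986475383356
tip in tool [ 0.05722306 -0.00073692]
0.012723062328562289
yaw 81.9 turn units -0.002 shift x,y,z [-0.071  0.173  4.1  ] J7 -0.27
```

```bash
python3 -m jog '[[0,-0.07,0.17,0.3,0],[0,0,0,0.8,0],[0,0,0,0.8,0],[0,0,0,0.8,0],[0,0,0,0.7,0],[0,0,0,0.4,0],[0,0,0,0.2,0],[0,0,0,0.1,0],[0,0,0,0,0],[0,0,0,0,0],[0.55,0,0,0,0],[0.55,0,0,0,0],[0.55,0,0,0,0],[0.55,0,0,0,0],[0.55,0,0,-0.3,0],[0.55,0,0,-0.8,0],[0.55,0,0,-0.9,0],[0.7,0,0,-0.9,0],[1,0,0,-0.9,0],[1,0,0,0,0]]'
python3 - <<'E'
from h import *
s=snap("wrist"); save(s,"w7.png");go([.44,.084,.16],90)
E
```

```text
clock: 13.58
eef_pos: [0.6278, 0.1077, 0.1468]
ee_rot: [[0.139, 0.99, 0.009], [0.99, -0.14, 0.002], [0.003, 0.009, -1.0]]
ft_force: [1.0, 0.0, 1.1]
opening: 0.0807
finger_force: 0.0
yaw 82.0 turn units -0.267 shift x,y,z [-0.788 -6.227 -0.524] J7 -0.26
```

View pics/w7.png

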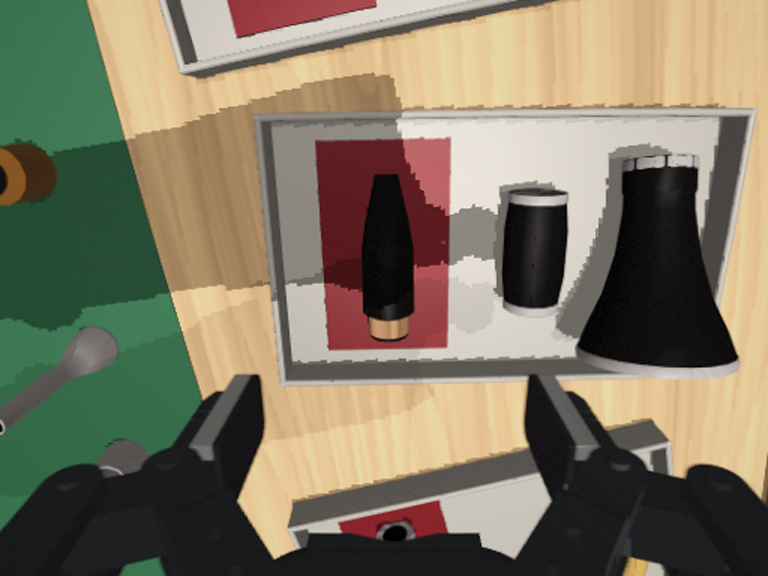

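The clarinet lies on its felt: tip (386,175), cork end (390,340), felt corners (316,141), (451,139), (448,348), (329,350). The trumpet's rim is near (95,350).

```bash
python3 - <<'E'
from h import *
s=snap("wrist"); f=lambda x,y,z:onz(s,(x/1.5,y/1.5),z)[:2]
C=[f(316,141,.005),f(451,139,.005),f(448,348,.005),f(329,350,.005)]
print("felt",sum(C)/4,"cl",(f(386,175,.008)+f(390,341,.027))/2, "trumpet rim",f(95,349,.005))
go([.44,.084,.16],90)
E
```

```text
felt [0.62510871 0.12053994] cl [0.62603806 0.11920527] trumpet rim [0.44167665 0.08532948]
yaw 82.0 turn units -0.267 shift x,y,z [-0.787 -6.186 -0.595] J7 -0.26
```

```bash
python3 -m jog '[[1,0,0,-0.2,-0.2],[1,0,0,-0.2,-0.07],[1,-0.1,-0.77,-0.1,0],[1,-0.1,-0.77,-0.1,0],[1,-0.1,-0.77,0,0],[1,-0.1,-0.77,0,0],[1,-0.1,-0.77,0,0],[1,-0.1,-0.77,0,0],[1,-0.1,-0.77,0,0],[1,-0.08,-0.77,0,0],[1,0,0,0,0],[1,0,0,0,0],[1,0,0,0,0]]'
python3 - <<'E'
from h import *
s=snap("wrist"); save(s,"w8.png");go([.441,.0845,.055],90)
print(proj(s,[[.441,.0845,.0],[.441,.0845,.087]])*1.5)
E
```

```text
clock: 14.77
eef_pos: [0.4406, 0.0839, 0.1581]
ee_rot: [[-0.002, 1.0, 0.0], [1.0, 0.002, -0.0], [-0.0, 0.0, -1.0]]
ft_force: [1.1, 0.4, 0.6]
opening: 0.0856
finger_force: 0.0
yaw 90.1 turn units 0.003 shift x,y,z [1.800e-02 2.000e-03 3.435e+00] J7 -0.18
[[394.28144977 262.32919453]
 [394.53146413 316.59547859]]
```

View pics/w8.png

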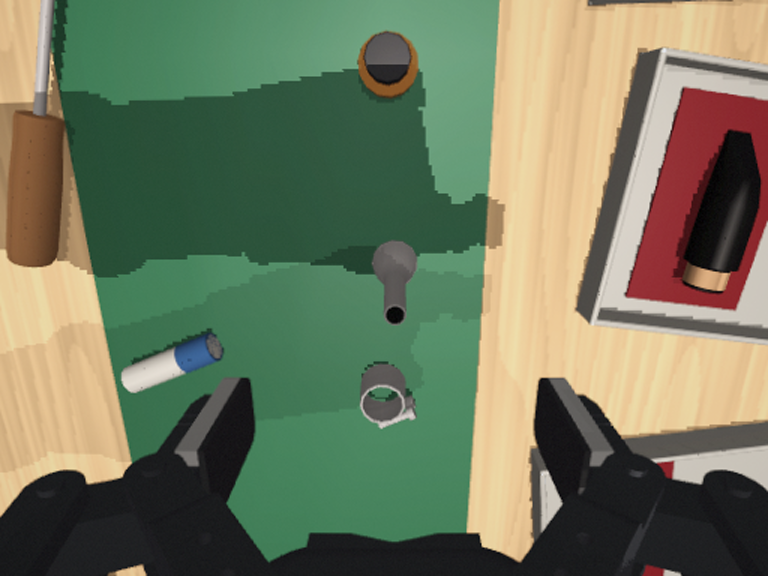

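The trumpet sits at the predicted pixels: shank top (395,315), rim (394,262).

```bash
python3 -m jog '[[1,0.02,0,0.4,0],[1,0,0,0.8,0],[1,0,0,0.8,0],[1,0,0,0.8,0],[1,0,0,0.43,0],[1,0,0,0.2,0],[1,0,0,0,0],[0,0,0,0,0],[0,0,0,0,0],[0,0,0,0,0],[0,0,0,0,0],[0,0,0,0,0],[0,0,0,0,0],[0,0,0,0,0],[0,0,0,0,0],[0,0,0,0,0],[0,0,0,0,0]]'
python3 -c "
from h import *
go([.6045,-.318,.155],90)"
```

```text
clock: 16.23
eef_pos: [0.4403, 0.0844, 0.0558]
ee_rot: [[-0.002, 1.0, 0.001], [1.0, 0.002, 0.0], [0.0, 0.001, -1.0]]
ft_force: [-0.9, -0.6, 6.6]
opening: 0.0088
finger_force: 58.4
yaw 90.1 turn units 0.003 shift x,y,z [-13.414   5.474  -3.307] J7 -0.16
```

```bash
python3 -m jog '[[0,0,0,-0.5,0],[0,0,0,-0.8,0],[0,0,0,-0.8,0],[0,0,0,-0.8,0],[0,-0.4,0.17,-0.4,0],[0,-0.8,0.33,0,0],[0,-0.8,0.33,0,0],[0,-0.8,0.33,0,0],[0,-0.8,0.33,0,0],[0,-0.8,0.33,0,0],[0,-0.8,0.33,0,0],[0,-0.8,0.33,0,0],[0,-0.8,0.33,0,0],[0,-0.8,0.33,0,0],[0,-0.8,0.33,0,0],[0,-0.8,0.33,0,0],[0,-0.8,0.33,0,0],[0,-0.8,0.33,0,0],[0,-0.8,0.33,0,0],[0,-0.8,0.33,0,0]]'
python3 -m jog '[[0,-0.6,0.2,0,0],[0,-0.4,0.15,0,0],[0,0,0,0,0],[0,0,0,0,0]]'
python3 - <<'E'
from h import *
s=snap("wrist"); save(s,"w9.png");go([.6045,-.318,.061],90)
E
```

```text
clock: 17.9
eef_pos: [0.5943, -0.2884, 0.1538]
ee_rot: [[-0.002, 1.0, -0.001], [1.0, 0.002, 0.001], [0.001, -0.001, -1.0]]
ft_force: [0.6, 0.1, -1.5]
opening: 0.009
finger_force: 58.5
clock: 18.23
eef_pos: [0.6043, -0.3176, 0.1535]
ee_rot: [[-0.0, 1.0, -0.001], [1.0, 0.0, 0.001], [0.001, -0.001, -1.0]]
ft_force: [-0.7, 1.1, -2.0]
opening: 0.0093
finger_force: 58.5
yaw 90.1 turn units 0.003 shift x,y,z [-5.10e-02  2.00e-03  3.09e+00] J7 0.52
```

View pics/w9.png

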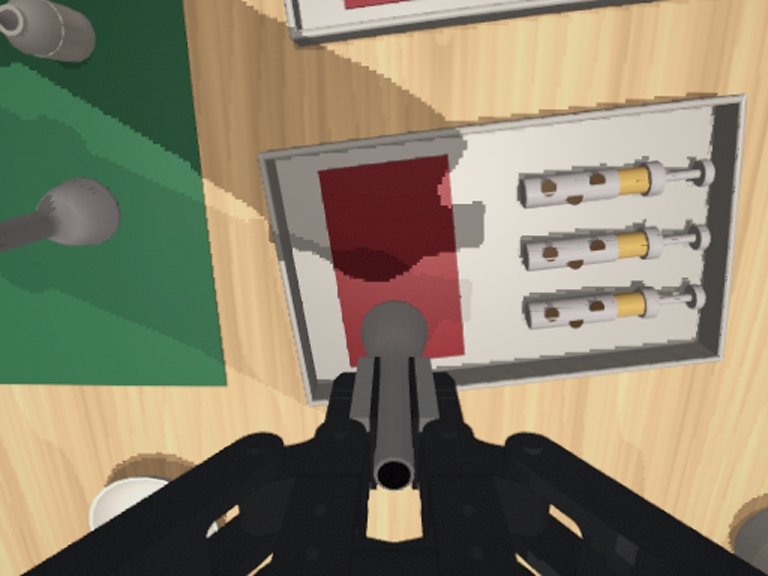

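The trumpet is upright above the piston tray. Felt corners are (319,170), (447,154), (464,355), (350,366), and the trombone's rim is near (82,212).

```bash
python3 - <<'E'
from h import *
s=snap("wrist"); f=lambda x,y,z:onz(s,(x/1.5,y/1.5),z)[:2]
C=[f(319,170,.005),f(447,154,.005),f(464,355,.005),f(350,366,.005)]
m=sum(C)/4; print("felt",m,[round(np.linalg.norm(C[i]-C[i-1])*1000) for i in range(4)]," tb rim",f(82,211,.005))
go([*m,.061],90)
E
```

```text
felt [ 0.60534266 -0.31631509] [121, 71, 122, 72]  tb rim [ 0.4249794  -0.28267873]
yaw 90.2 turn units 0.005 shift x,y,z [-0.014  0.023  3.1  ] J7 0.52
```

```bash
python3 -m jog '[[0,0,0.02,0.5,0],[0,0,0,0.8,0],[0,0,0,0.8,0],[0,0,0,0.5,0],[0,0,0,0.3,0],[0,0,0,0.15,0],[0,0,0,0.05,0],[0,0,0,0,0],[0,0,0,0,0],[0.4,0,0,0,0],[0.4,0,0,0,0],[0.6,0,0,0,0],[1,0,0,0,0],[1,0,0,0,0],[1,0,0,-0.5,0],[1,0,0,-0.8,0],[1,0,0,-0.8,0],[1,0,0,-0.8,0],[1,0,0,-0.5,0],[1,0,0,0,0]]'
python3 - <<'E'
from h import *
s=snap("wrist"); print(proj(s,[[.6053,-.3163,.005],[.6053,-.3163,.092]])); save(s,"w10.png",(180,90,330,280),3)
go([.425,-.2815,.16],90)
E
```

```text
clock: 20.0
eef_pos: [0.6071, -0.3185, 0.1677]
ee_rot: [[-0.002, 1.0, 0.006], [1.0, 0.002, -0.003], [-0.003, 0.006, -1.0]]
ft_force: [-0.5, -0.2, 0.0]
opening: 0.0853
finger_force: 0.0
[[259.41000337 171.34382195]
 [259.02060102 205.95449811]]
yaw 90.1 turn units 0.003 shift x,y,z [ 1.214 -6.046  0.182] J7 0.52
```

View pics/w10.png

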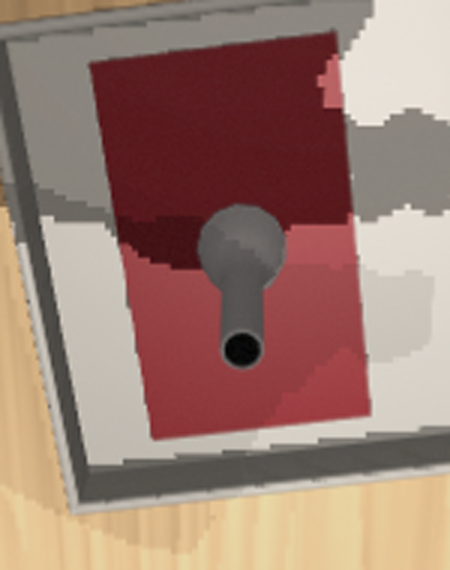

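The trumpet stands mid-felt: rim at about (261,173) in the full image, 1 px or so from prediction. The trombone was measured twice and the two agree within about 2 mm, so I go straight to it.

```bash
python3 -m jog '[[1,0.14,-0.75,0,0],[1,0.14,-0.75,0,0],[1,0.14,-0.75,0,0],[1,0.14,-0.75,0,0],[1,0.14,-0.75,0,0],[1,0.14,-0.75,0,0],[1,0.14,-0.75,0,0],[1,0.2,-0.8,0.1,0],[1,0,0,0.08,0],[1,0,0,0,0],[1,0,0,0,0]]'
python3 - <<'E'
from h import *
s=snap("wrist"); go([.425,-.2825,.057],90)
P=proj(s,[[.425,-.2825,.0],[.425,-.2825,.082]]); print(P)
im=s["img"]; hsv=cv2.cvtColor(im,cv2.COLOR_RGB2HSV); m=(hsv[...,1]<60).astype(np.uint8); x,y=P.mean(0).astype(int)
n,l,st,c=cv2.connectedComponentsWithStats(m); k=l[int(P[0,1]),int(P[0,0])]; print(k,st[k],c[k]); 
for r in range(st[k][1],st[k][1]+st[k][3],5):
    w=np.where(l[r]==k)[0]; print(r,w.min(),w.max(),end="; ")
E
```

```text
clock: 20.97
eef_pos: [0.4244, -0.2822, 0.1575]
ee_rot: [[-0.002, 1.0, -0.0], [1.0, 0.002, 0.0], [0.0, -0.0, -1.0]]
ft_force: [1.2, -0.0, 0.1]
opening: 0.0852
finger_force: 0.0
yaw 90.1 turn units 0.005 shift x,y,z [-0.008  0.004  3.355] J7 0.61
[[263.12755768 176.04130788]
 [263.34256138 209.81598838]]
24 [ 243  158   44   63 1805] [264.5800554  184.25706371]
158 260 268; 163 250 279; 168 246 283; 173 244 285; 178 243 286; 183 244 285; 188 245 283; 193 248 281; 198 253 277; 203 256 274; 208 256 274; 213 256 274; 218 259 271;
```

```bash
python3 -m jog '[[1,-0.03,0.03,0.4,0],[1,0,0,0.8,0],[1,0,0,0.8,0],[1,0,0,0.7,0],[1,0,0,0.45,0],[1,0,0,0.2,0],[1,0,0,0,0],[0,0,0,0,0],[0,0,0,0,0],[0,0,0,0,0],[0,0,0,0,0],[0,0,0,0,0],[0,0,0,0,0],[0,0,0,0,0],[0,0,0,0,0],[0,0,0,0,0],[0,0,0,0,0]]'
python3 -c "
from h import *
go([.5997,.3022,.165],90)"
```

```text
clock: 22.43
eef_pos: [0.4252, -0.2833, 0.0579]
ee_rot: [[-0.002, 1.0, 0.001], [1.0, 0.002, -0.0], [-0.0, 0.001, -1.0]]
ft_force: [0.2, 0.9, 5.6]
opening: 0.0121
finger_force: 60.4
yaw 90.1 turn units 0.003 shift x,y,z [19.517  5.817 -3.57 ] J7 0.64
```

```bash
python3 -m jog '[[0,0,0,-0.5,0],[0,0,0,-0.8,0],[0,0,0,-0.8,0],[0,0,0,-0.8,0],[0,0.4,0.1,-0.67,0],[0,0.8,0.24,0,0],[0,0.8,0.24,0,0],[0,0.8,0.24,0,0],[0,0.8,0.24,0,0],[0,0.8,0.24,0,0],[0,0.8,0.24,0,0],[0,0.8,0.24,0,0],[0,0.8,0.24,0,0],[0,0.8,0.24,0,0],[0,0.8,0.24,0,0],[0,0.8,0.24,0,0],[0,0.8,0.24,0,0],[0,0.8,0.24,0,0],[0,0.8,0.24,0,0],[0,0.8,0.24,0,0]]'
python3 -m jog '[[0,0.8,0.24,0,0],[0,0.8,0.24,0,0],[0,0.8,0.24,0,0],[0,0.8,0.24,0,0],[0,0.8,0.24,0,0],[0,0.8,0.24,0,0],[0,0.8,0.24,0,0],[0,0.8,0.24,0,0],[0,0.7,0.2,0,0],[0,0,0,0,0],[0,0,0,0,0]]'
python3 - <<'E'
from h import *
s=snap("wrist"); go([.5997,.3022,.0635],90)
hsv=cv2.cvtColor(s["img"],cv2.COLOR_RGB2HSV)
m=((((hsv[...,0]<8)|(hsv[...,0]>170))&(hsv[...,1]>130)).astype(np.uint8))
m=cv2.morphologyEx(m,cv2.MORPH_OPEN,np.ones((3,3)))
for c in cv2.findContours(m,0,2)[0]:
    if cv2.contourArea(c)>1500:
        print(cv2.boxPoints(cv2.minAreaRect(c)).round()); 
        w=np.array([onz(s,p,.005)[:2] for p in cv2.convexHull(c)[:,0]],np.float32)*1000; print(cv2.minAreaRect(w))
E
```

```text
clock: 24.1
eef_pos: [0.5348, 0.0901, 0.1641]
ee_rot: [[-0.002, 1.0, -0.001], [1.0, 0.002, -0.0], [-0.0, -0.001, -1.0]]
ft_force: [0.7, -1.4, -1.7]
opening: 0.0124
finger_force: 59.6
clock: 25.02
eef_pos: [0.5975, 0.3035, 0.1633]
ee_rot: [[-0.004, 1.0, -0.002], [1.0, 0.004, -0.001], [-0.001, -0.002, -1.0]]
ft_force: [-0.6, -0.4, -1.5]
opening: 0.0119
finger_force: 59.7
yaw 90.1 turn units 0.004 shift x,y,z [0.016 0.063 3.334] J7 -0.46
[[221. 108.]
 [304. 107.]
 [305. 233.]
 [222. 234.]]
((599.9180908203125, 303.9273376464844), (70.9350357055664, 120.0343017578125), 3.1878433227539062)
```

```bash
python3 -m jog '[[0,0.03,0.07,0.5,0],[0,0,0,0.8,0],[0,0,0,0.8,0],[0,0,0,0.7,0],[0,0,0,0.3,0],[0,0,0,0.15,0],[0,0,0,0.06,0],[0,0,0,0,0],[0,0,0,0,0],[0.4,0,0,0,0],[0.4,0,0,0,0],[0.6,0,0,0,0],[1,0,0,0,0],[1,0,0,0,0],[1,0,0,-0.5,0],[1,0,0,-0.8,0],[1,0,0,-0.8,0],[1,0,0,-0.8,0],[1,0,0,-0.8,0],[1,0,0,0,0]]'
python3 -m jog '[[1,0.5,-0.6,-0.3,0],[1,0.5,-0.8,0,0],[1,0.5,-0.8,0,0],[1,0.5,-0.8,0,0],[1,0.5,-0.8,0,0],[1,0.5,-0.8,0,0],[1,0,0,0,0],[1,0,0,0,0],[1,0,0,0,0]]'
python3 - <<'E'
from h import *
s=snap("top"); save(s,"final.png")
F=[[.6053,-.3163],[.6,.304],[.626,.119],[.6065,-.1145]]
print([ (proj(s,[*f,.005])*1.5).round(1).tolist() for f in F])
E
```

```text
clock: 26.73
eef_pos: [0.6028, 0.304, 0.1819]
ee_rot: [[-0.002, 1.0, 0.007], [1.0, 0.002, 0.004], [0.004, 0.007, -1.0]]
ft_force: [0.3, 0.3, 1.2]
opening: 0.0853
finger_force: 0.0
clock: 27.48
eef_pos: [0.4628, 0.3924, 0.1853]
ee_rot: [[-0.002, 1.0, 0.001], [1.0, 0.002, -0.0], [-0.0, 0.001, -1.0]]
ft_force: [0.3, -1.0, -0.7]
opening: 0.0852
finger_force: 0.0
[[[597.4, 242.7]], [[255.3, 242.8]], [[358.5, 229.2]], [[487.9, 240.9]]]
```

View pics/final.png

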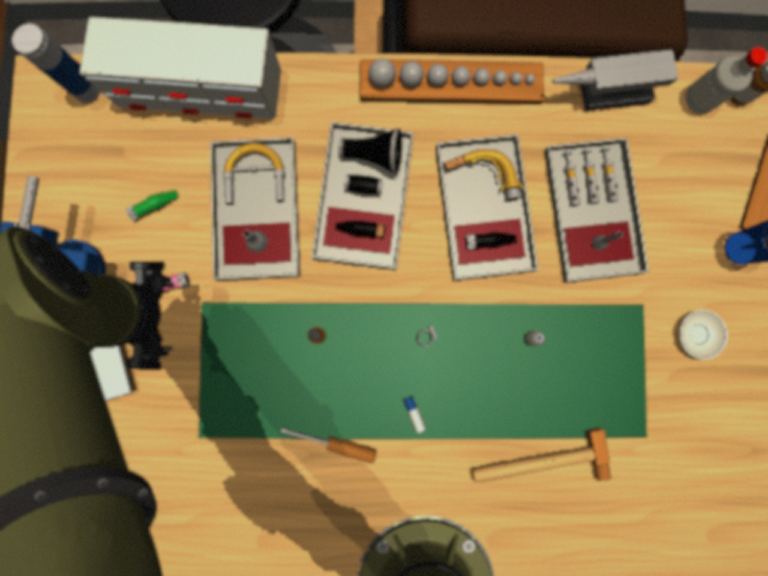

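The final top view shows all four mouthpieces on their own felts: trombone (256,241), clarinet (359,229), sax (490,240), trumpet (600,242). The oiler (535,338) and glue bottle (317,335) have not moved.

```bash
python3 -c "
from bench import manip
print(manip.sign_off())"
```

```text
the job is handed in; nothing more can be done
None
```

All four mouthpieces are in the middle of their own trays' felt pads, the oiler and glue bottle are where they were, and the job is handed in (no verdict was shown).

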